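Clamp up a glued bonbon box with a one-hand bar clamp

TASK

The end panels of the little wooden bonbon box have just been glued: pick it up, stand it upright on the board between the two rubber pads of the bar clamp, lengthwise, square and centred on the pads, and let go of it. Then pump the clamp's trigger, again and again, until the pads close on the ends of the box and press them firmly, but not so hard that the thin box is crushed; the clamp is closed by its trigger alone, without pushing the bar or the far jaw by hand. Finish with your hand still squeezing the trigger so that the pressure stays on, and leave the other things on the bench alone.

Things in the scene. Friction and masses are not known exactly. Their poses are not given: they have to be found in the camera images.
- clamp_board: plywood board 250 x 370 x 12 mm fixed to the bench, with a one-hand bar clamp (black plastic, steel bar) screwed on it, lying on its side. Origin at bench level below the clamp's housing (52 x 78 mm, 56 mm high); board spans x -130..120, y -110..260 mm. Bar along board y at x = 0, 36 mm up; handle and trigger stick out to -x, both jaws to +x; nothing is higher than 58 mm above the bench
- near_pad_face (a point): centre of the face of the near jaw's rubber pad (30 x 30 mm), which looks to board +y: board x 70, y 62, 36 mm above the bench. It stays there but for a little give of the rubber (1 mm for each 60 N)
- far_pad_face (a point): centre of the face of the far jaw's rubber pad (30 x 30 mm), which looks to board -y towards the near pad; at the start 110 to 131 mm from the near pad. The pad comes nearer as the trigger is pumped; once on the box, the rubber gives about 1 mm for each 30 N
- near_pad: the near jaw's rubber pad itself; origin at near_pad_face, axes as the board's
- far_pad: the far jaw's rubber pad itself; origin at far_pad_face, axes as the board's
- bar: toothed steel bar 18 x 7 mm, 345 mm long, sliding through the housing, with the black far jaw (104 x 22 x 36 mm) on its +y end; origin on the bar axis, axes as the board's. Pumping moves it to board -y; a ratchet keeps it there. A full stroke of the trigger pulls it in two teeth, about 8 mm (the first may differ by a tooth); let the trigger come fully out between strokes
- handle_mid (a point): the middle of the fixed pistol handle where the hand takes it: board x -75, y -34, 36 mm above the bench. The handle is a bar 20 mm wide (board y -44 to -24) and 28 mm high (22 to 50 mm above the bench), from board x -26 to -120
- trigger_front (a point): point on the trigger's front (+y) face at board x -75, 36 mm above the bench, facing away from handle_mid: board y +10 let go, -11 squeezed home (back of handle to front of trigger 54 and 33 mm). Squeezing takes 4 to 5 N here; each further newton gives about 2 N between the pads. 12 to 20 N here clamps this box well (about 15 to 35 N between the pads); the thin box gives way at 60 N
- bonbon_box: closed light-wood box with a sliding lid, 50 mm (its x) by 90 mm (its y, the length) by 46 mm high, about 0.16 kg; origin at the centre of its underside, z up. The glued, darker end panels are at its +y and -y ends; it may be put in either way round
- glue_bottle: bystander: white glue bottle, 48 mm across, 125 mm tall
- dragee_jar: bystander: amber glass jar with metal lid, 68 mm across, 85 mm tall
- gift_tin: bystander: flat round tin, 103 mm across, 54 mm tall
- glue_brush: bystander: brush with a wooden handle, 170 mm long, lying on the bench
- box_place (a point): the box's place: point on the board's top (12 mm above the bench) between the pads, board x 70, y 115. The box stands here with its length along board y, anywhere between the pads. Between box and bar (top 40 mm above the bench) there are 36 mm of free space for a finger
- trigger: the black trigger lever, 86 x 12 x 26 mm (23 to 49 mm above the bench), on the +y side of the handle, about parallel to it. Origin on its upright turning pin, board x 14, y 10. Its yaw less the board's yaw is the trigger angle: 0 = let go, out (a spring returns it); +0.235 rad = home against its stop by the handle; with the pads pressing on the box it is stiff and mostly stops short of home

How it is judged:
By the outcome, as a careful person would: the job done as asked, in the order asked, and still so for the second after the job is handed in, while the arm keeps its last pose, push and grip.
It also fails if it takes over 61 s, if anything falls off the work surface, if the arm or the gripper's body presses on something with over 40 N, if the wrist force passes 120 N, or if a joint passes its speed limit or range.

ROBOT

A 7-joint arm with a two-finger parallel gripper is mounted at the origin on the work surface. World frame = base frame: x ahead of the robot, y to its left, z up, the work surface at z = 0. Lengths are in m, angles in rad, forces in N, time in s.
With the tool pointing down it reaches from about 0.4 to 0.85 m from the base axis. Payload 10.4 kg.
Tool frame: the origin (TCP) lies on the centre line of the jaws, within the pads' length; the fingertips stand 11 mm ahead of it and the grasp point (between the pads) lies 8 mm behind it (tip_reach is the distance from the TCP to the fingertips, in m); z points along the fingers, y is the line along which they close (so a half turn about z gives the same grasp; the last joint's range is limited). The gripper opens to 85 mm and grips with 20 to 120 N. Pads are 22 mm wide; open, the fingers measure 114 mm over their backs; the gripper's body (76 mm by 85 mm) begins 54 mm behind the grasp point. The pads swing forward as they close: fully open they stand 13 mm farther back than shut.
Start: joints at [1.124, 0.332, -0.065, 1.46, 0.022, 1.35, -0.088], TCP at [0.257, -0.57, 0.242] pointing down, gripper open.
Joint ranges: [-2.6, 2.6], [-0.5, 2.12], [-1.47, 1.34], [0.16, 2.42], [-1.27, 4.41], [0.06, 2.06], [-2.6, 2.6]. Speed limits (rad/s): [2.22, 2.22, 2.79, 2.79, 3.14, 3.14, 3.14].

INTERFACE

Orientations are given as a unit quaternion [x, y, z, w].
In Python, from workcell import get_obs, camera, hand_in, tip_reach gives the robot as it stands. The module is installed in compiled form; this text tells all that it offers.
- The arm moves only by the tool move_arm, never from a script. Its argument "plan" is a list of rows, each an object with "delta_pos": the shift along the tool's x, y, z in m, a list of three; "turn": the turn, a rotation vector about the tool's x, y, z in rad, a list of three; "fingers": the closure, from 0 (fully open) to 1 (shut). A call has 1 to 12 rows; each row is the pose to reach, as a shift and turn from the pose commanded when the call began, along the tool's axes at that moment; what a row does not reach only later rows make up. A row lasts 1/8 s, in which the tool goes at most 62.5 mm and 10.7 degrees, less where a joint would pass 70% of its speed; a pose out of reach is approached as far as the arm can. A call with a gripper value outside its range is refused whole. The fingers move at their own pace and stop on an object; "force" is the grip in N (left out, the last holds). Time passes only in rows, so rows that repeat a pose let the fingers close. It gives the time, the measured TCP pose, the force, the opening and the grip force at its end, in the units of the state.
- get_obs(): the state, without advancing time (a new reading comes with each control period).
- camera(name): name is "scene" or "side" or "wrist"; returns a dict with "color" (400x640x3 uint8, red, green, blue), "range_z" (400x640 float32, m along the optical axis (not along the pixel's ray), 0 where there is no reading), "fx", "fy", "cx", "cy" (pixels), "R" (3x3) and "t" (3): a world point X has camera coordinates R X + t; the wrist camera has in their place "tool_from_camera" (4x4, takes a point from camera to tool coordinates, whose origin is the TCP and whose axes are the flange's). Camera axes: x right, y down, z forward; pixel columns grow to the right and rows downward; lengths in m; the calibration is good to about 2 mm. The wrist camera is an equidistant fisheye: a pixel r from the principal point sees the ray r / f radians off the axis. A picture is of the moment at which its call begins: read the wrist's pose just before it.
- hand_in(): hands the job in; it is judged then, once.
The state is a dict: "clock": time; "joint_pos": joint angles; "joint_velocities": joint speeds; "tau": joint torques, N m; "position": TCP position; "ee_rot": TCP orientation; "ft_force": force on the tool from outside, world axes, zero at the start; "torque": the same for the moment, N m; "grip_width": opening from 0.0 (shut) to 1.0 (fully open); "grasp_force": force on a finger pad.
Only numpy, scipy, OpenCV 4.12 (cv2) and the standard library are available. Lean on these libraries where they do the work, as an engineer would, in place of code of your own. Each camera call takes 0.05 s, during which the arm holds its last target. There are 200 camera calls.

## Working session

There is one attempt and no reset: what is moved stays moved. The work goes in short steps, Python scripts to look and compute and a tool call to move; the robot and the scene stay as the last step left them, time stands still between calls to the robot, and variables do not carry over. Pictures are saved under pics/ and viewed, at most 10 in all, crops included, and the job is handed in when it is done.

Besides the shell and the picture viewer there is one more tool, called after ">>>" as name(argument=value, ...), one argument or row to a line, values as JSON. move_arm: Moves the arm, as the interface text tells. Its arguments: {"type":"object","properties":{"plan":{"type":"array","items":{"type":"object","properties":{"delta_pos":{"type":"array","items":{"type":"number"}},"turn":{"type":"array","items":{"type":"number"}},"fingers":{"type":"number"}}}},"force":{"type":"number"}},"required":["plan"]}

```bash
mkdir -p pics
python3 - <<'E'
from workcell import *
import cv2,numpy as np
o=get_obs();print({k:np.round(v,3) for k,v in o.items()},tip_reach)
ims=[]
for n in("scene","side"):
    c=camera(n);np.savez(f"{n}.npz",**c);cv2.imwrite(f"pics/{n}0.png",c["color"][:,:,::-1]);print(n,c["fx"],c["cx"],c["cy"],np.round(c["R"],3).tolist(),np.round(c["t"],3))
E
```

```text
{'clock': np.float64(0.0), 'joint_pos': array([ 1.124,  0.333, -0.065,  1.461,  0.022,  1.35 , -0.089]), 'joint_velocities': array([ 0.   , -0.   ,  0.001,  0.   , -0.   , -0.001, -0.001]), 'tau': array([-0.0000e+00, -6.2544e+01,  4.9000e-02, -3.9161e+01,  1.6000e-02,
        1.0000e-02, -0.0000e+00]), 'position': array([ 0.257, -0.569,  0.241]), 'ee_rot': array([ 0.978,  0.21 , -0.   , -0.001]), 'ft_force': array([ 0.811, -0.917,  0.572]), 'torque': array([-0.01 , -0.025,  0.012]), 'grasp_force': np.float64(0.0), 'grip_width': np.float64(1.0)} 0.011
scene 443.2983407274031 316.5660702603005 195.24645124128725 [[0.752, 0.659, -0.016], [0.381, -0.455, -0.805], [-0.538, 0.599, -0.593]] [-0.421 -0.211  1.816]
side 455.25703700902466 322.50353538194327 191.63076049146514 [[-0.91, -0.414, 0.0], [-0.212, 0.466, -0.859], [0.356, -0.782, -0.512]] [0.525 0.216 0.984]
```

View pics/scene0.png

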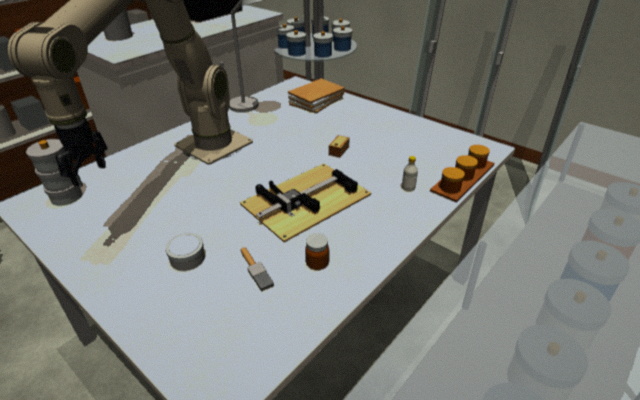

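View pics/side0.png

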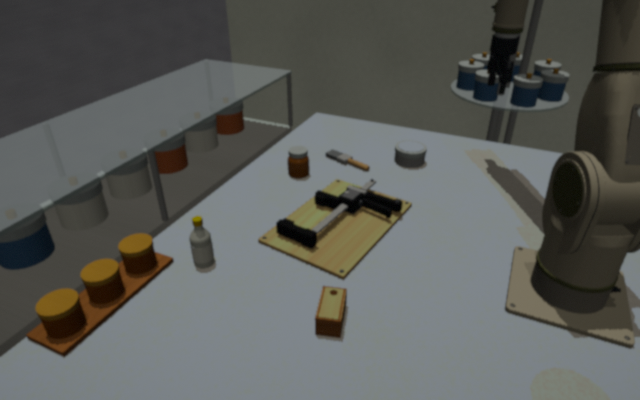

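```bash
cat > h.py <<'E'
import numpy as np,cv2
def cast(c,uv,z):
    uv=np.asarray(uv,float);d=np.c_[(uv[:,0]-c["cx"])/c["fx"],(uv[:,1]-c["cy"])/c["fy"],np.ones(len(uv))]@c["R"]
    o=-c["R"].T@c["t"];s=(z-o[2])/d[:,2];return o+d*s[:,None]
def cloud(c):
    v,u=np.mgrid[:400,:640];z=c["range_z"]
    p=np.stack([(u-c["cx"])/c["fx"]*z,(v-c["cy"])/c["fy"]*z,z],-1)
    return (p-c["t"])@c["R"]
def rect(p):
    (cx,cy),(w,h),a=cv2.minAreaRect(np.float32(p[:,:2]*1000));return np.round([cx,cy,w,h,a],1)
E
python3 - <<'E'
from h import *
for n,roi,broi in(("scene",(235,155,375,245),(322,130,356,160)),("side",(255,170,420,280),(308,280,355,340))):
    c=dict(np.load(n+".npz"));hsv=cv2.cvtColor(c["color"],cv2.COLOR_RGB2HSV);W=cloud(c)
    y=cv2.inRange(hsv,(12,60,60),(40,255,255))
    def sub(m,r):
        o=np.zeros_like(m);o[r[1]:r[3],r[0]:r[2]]=m[r[1]:r[3],r[0]:r[2]];return o
    m=sub(y,roi);k=max(cv2.findContours(m,0,1)[0],key=cv2.contourArea)[:,0]
    P=cast(c,k,.012);print(n,"board",rect(P),cv2.boxPoints(cv2.minAreaRect(np.float32(P[:,:2]*1000))).round().tolist())
    hull=cv2.convexHull(k);ap=cv2.approxPolyDP(hull,5,True)[:,0];print("corners",np.round(cast(c,ap,.012)*1000).tolist())
    b=sub(cv2.inRange(hsv,(5,60,30),(40,255,255)),broi);
    for lo in(.030,.038,.042):
        q=W[(b>0)&(W[...,2]>lo)&(W[...,2]<.06)];print("box",lo,len(q),rect(q),np.percentile(q[:,2],[50,90,98]).round(3))
    # top-face by brightness
    t=sub(cv2.inRange(hsv,(5,60,130),(40,255,255)),broi);kk=max(cv2.findContours(t,0,1)[0],key=cv2.contourArea)[:,0]
    print("topface bright",rect(cast(c,kk,.046)),len(kk))
    # black clamp
    bl=sub(cv2.inRange(hsv,(0,0,0),(180,255,50)),roi);q=W[(bl>0)]
    q=q[(q[:,2]>.03)&(q[:,2]<.08)];print("black z",np.percentile(q[:,2],[5,50,95]).round(3),q.mean(0).round(3))
    cv2.imwrite(f"pics/{n}_z.png",cv2.resize(c["color"][roi[1]-5:roi[3]+5,roi[0]-5:roi[2]+5,::-1],None,fx=4,fy=4,interpolation=2))
E
```

```text
scene board [549.3 -44.7 373.8 254.4  81. ] [[394.0, -209.0], [646.0, -249.0], [704.0, 120.0], [453.0, 160.0]]
corners [[698.0, 117.0, 12.0], [647.0, -242.0, 12.0], [397.0, -202.0, 12.0], [557.0, 92.0, 12.0]]
box 0.03 212 [431.4 277.8  53.7  97.8  12.9] [0.044 0.048 0.049]
box 0.038 175 [431.3 278.2  53.7  96.9  12.9] [0.045 0.048 0.049]
box 0.042 150 [431.3 278.2  53.7  96.9  12.9] [0.045 0.048 0.049]
topface bright [430.2 282.3  47.9  81.7  13.3] 43
black z [0.033 0.048 0.055] [ 0.558 -0.062  0.046]
side board [542.8 -30.8 372.4 251.5  80.8] [[389.0, -195.0], [637.0, -235.0], [697.0, 133.0], [448.0, 173.0]]
corners [[396.0, -194.0, 12.0], [449.0, 171.0, 12.0], [688.0, 132.0, 12.0], [684.0, 60.0, 12.0]]
box 0.03 971 [429.1 282.   49.   92.5  15. ] [0.046 0.047 0.048]
box 0.038 884 [429.2 281.8  49.   92.2  15. ] [0.046 0.047 0.048]
box 0.042 837 [429.2 281.8  48.9  92.3  14.8] [0.046 0.047 0.048]Traceback (most recent call last):
  File "<stdin>", line 14, in <module>
ValueError: max() iterable argument is empty
```

View pics/scene_z.png

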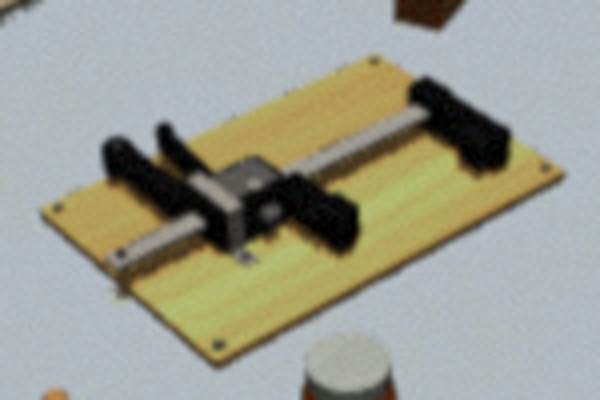

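>>> move_arm(
  plan=[
    {"delta_pos": [0.045, -0.036, -0.02], "turn": [0, 0, -0.12]},
    {"delta_pos": [0.1, -0.08, -0.04], "turn": [0, 0, -0.28]},
    {"delta_pos": [0.145, -0.116, -0.06], "turn": [0, 0, -0.42]},
    {"delta_pos": [0.19, -0.152, -0.08], "turn": [0, 0, -0.56]},
    {"delta_pos": [0.235, -0.19, -0.09], "turn": [0, 0, -0.7]},
    {"delta_pos": [0.28, -0.226, -0.1], "turn": [0, 0, -0.82]},
    {"delta_pos": [0.325, -0.262, -0.1], "turn": [0, 0, -0.92]},
    {"delta_pos": [0.37, -0.298, -0.1], "turn": [0, 0, -0.99]},
    {"delta_pos": [0.41, -0.332, -0.1], "turn": [0, 0, -0.99]},
    {"delta_pos": [0.453, -0.366, -0.1], "turn": [0, 0, -0.99]},
    {"delta_pos": [0.453, -0.366, -0.1], "turn": [0, 0, -0.99]},
    {"delta_pos": [0.453, -0.366, -0.1], "turn": [0, 0, -0.99]},
  ],
)

```text
validation failed for argument at $.pl...
```

```bash
cat >> h.py <<'E'
from scipy.spatial.transform import Rotation as Ro
def pose(o):
    return Ro.from_quat(o["ee_rot"]).as_matrix(),np.array(o["position"])
def wproj(c,R,p,X):
    T=c["tool_from_camera"];q=((np.atleast_2d(X)-p)@R-T[:3,3])@T[:3,:3]
    th=np.arctan2(np.hypot(q[:,0],q[:,1]),q[:,2]);a=np.arctan2(q[:,1],q[:,0])
    return np.c_[c["cx"]+c["fx"]*th*np.cos(a),c["cy"]+c["fy"]*th*np.sin(a)]
def wcast(c,R,p,uv,z):
    uv=np.atleast_2d(np.asarray(uv,float));T=c["tool_from_camera"]
    x=(uv[:,0]-c["cx"])/c["fx"];y=(uv[:,1]-c["cy"])/c["fy"];th=np.hypot(x,y)+1e-9
    d=np.c_[np.sin(th)*x/th,np.sin(th)*y/th,np.cos(th)]@T[:3,:3].T@R.T
    o=R@T[:3,3]+p;return o+d*((z-o[2])/d[:,2])[:,None]
def wshot(name):
    from workcell import get_obs,camera
    o=get_obs();R,p=pose(o);c=camera("wrist");np.savez(name+".npz",R_=R,p_=p,**c)
    cv2.imwrite(f"pics/{name}.png",c["color"][:,:,::-1]);return c,R,p,o
E
python3 - <<'E'
from h import *
c,R,p,o=wshot("w1");print(o["clock"],p.round(4),R.round(3).tolist(),o["joint_pos"].round(2),c["fx"],c["cx"],c["cy"],c["tool_from_camera"].round(3).tolist())
E
```

```text
0.1 [ 0.2569 -0.5694  0.2416] [[0.912, 0.411, -0.001], [0.411, -0.912, 0.001], [-0.0, -0.001, -1.0]] [ 1.12  0.33 -0.06  1.46  0.02  1.35 -0.09] 309.70691628693146 320.7265189375892 202.196661581578 [[-0.0, -0.953, -0.304, 0.077], [1.0, -0.0, -0.001, -0.001], [0.001, -0.304, 0.953, -0.132], [0.0, 0.0, 0.0, 1.0]]
```

View pics/w1.png

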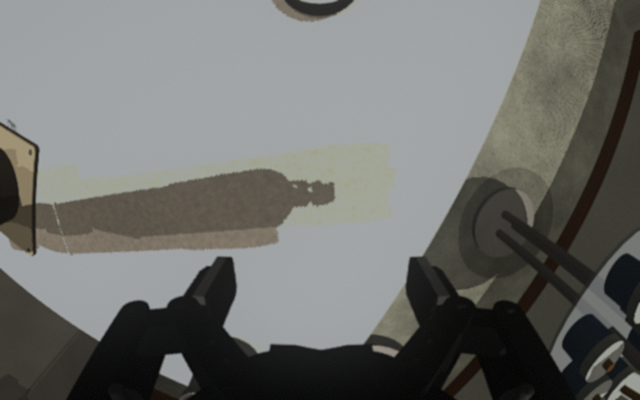

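>>> move_arm(
  plan=[
    {"delta_pos": [0.045, -0.036, -0.02], "turn": [0, 0, -0.12], "fingers": 0},
    {"delta_pos": [0.1, -0.08, -0.04], "turn": [0, 0, -0.28], "fingers": 0},
    {"delta_pos": [0.145, -0.116, -0.06], "turn": [0, 0, -0.42], "fingers": 0},
    {"delta_pos": [0.19, -0.152, -0.08], "turn": [0, 0, -0.56], "fingers": 0},
    {"delta_pos": [0.235, -0.19, -0.09], "turn": [0, 0, -0.7], "fingers": 0},
    {"delta_pos": [0.28, -0.226, -0.1], "turn": [0, 0, -0.82], "fingers": 0},
    {"delta_pos": [0.325, -0.262, -0.1], "turn": [0, 0, -0.92], "fingers": 0},
    {"delta_pos": [0.37, -0.298, -0.1], "turn": [0, 0, -0.99], "fingers": 0},
    {"delta_pos": [0.41, -0.332, -0.1], "turn": [0, 0, -0.99], "fingers": 0},
    {"delta_pos": [0.453, -0.366, -0.1], "turn": [0, 0, -0.99], "fingers": 0},
    {"delta_pos": [0.453, -0.366, -0.1], "turn": [0, 0, -0.99], "fingers": 0},
    {"delta_pos": [0.453, -0.366, -0.1], "turn": [0, 0, -0.99], "fingers": 0},
  ],
  force=20,
)

```text
clock: 1.65
position: [0.5193, -0.0502, 0.342]
ee_rot: [0.76, 0.649, -0.0, -0.0]
ft_force: [-0.2, -1.3, 0.0]
grip_width: 1.004
grasp_force: 0.0
```

Run:
```python
from h import *
c,R,p,o=wshot("w2");print(o["clock"],p.round(4),R.round(3).tolist(),o["joint_pos"].round(2),o["ft_force"])
```

```text
1.65 [ 0.5193 -0.0502  0.342 ] [[0.156, 0.988, -0.001], [0.988, -0.156, -0.0], [-0.0, -0.001, -1.0]] [ 0.57  0.11 -0.61  1.54  0.06  1.51 -0.2 ] [-0.18537961 -1.27964902  0.0461961 ]
```

View pics/w2.png

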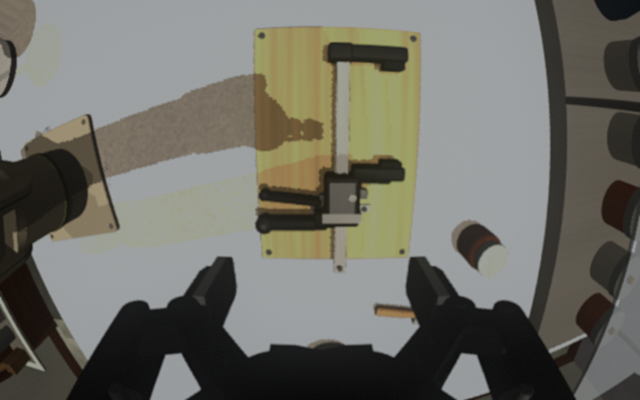

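```bash
cat > bd.py <<'E'
from h import *
from scipy.optimize import least_squares
c=dict(np.load("w2.npz"));R,p=c["R_"],c["p_"]
hsv=cv2.cvtColor(c["color"],cv2.COLOR_RGB2HSV)
m=cv2.inRange(hsv,(12,90,50),(40,255,255));m[:,:235]=0;m[:,435:]=0;m[275:]=0
k=max(cv2.findContours(m,0,1)[0],key=cv2.contourArea)[:,0]
P=wcast(c,R,p,k,.012);print(rect(P))
H=cv2.convexHull(np.float32(P[:,:2]))[:,0]
# robust fit of the contour to the known rectangle
Q=P[:,:2]
def res(v):
    co,s=np.cos(v[2]),np.sin(v[2]);d=(Q-v[:2])@np.array([[co,-s],[s,co]])
    x,y=d.T;e=np.stack([x+.130,.120-x,y+.110,.260-y]);return e[np.abs(e).argmin(0),np.arange(len(x))]
v=least_squares(res,[.535,-.118,-.158],loss="soft_l1",f_scale=.002).x
r=res(v);print("board",v.round(4),np.median(abs(r)),np.percentile(abs(r),80))
np.save("board.npy",v)
b=cv2.inRange(hsv,(0,0,0),(180,255,60))
co,s=np.cos(v[2]),np.sin(v[2]);B=np.array([[co,s],[-s,co]])
vv,uu=np.where((b>0));G=wcast(c,R,p,np.c_[uu,vv],.051)[:,:2];g=(G-v[:2])@B.T*1000
sel=(g[:,0]>58)&(g[:,0]<82)&(g[:,1]>20)&(g[:,1]<260);ys=np.sort(g[sel,1]);h=np.histogram(ys,np.arange(20,262,4));print(list(zip(h[1].astype(int),h[0])))
sel=(g[:,0]>-85)&(g[:,0]<-65)&(g[:,1]>-80)&(g[:,1]<40);h=np.histogram(g[sel,1],np.arange(-70,40,4));print(list(zip(h[1].astype(int),h[0])))
x=wproj(c,R,p,[[*(v[:2]+B.T@[70,62]/1 if 0 else v[:2]+B.T@np.array([.070,.062])),.051]]);print(x)
E
python3 bd.py
```

```text
[509.7  24.8 258.2 161.8  78.9]
board [ 0.5771 -0.1362 -0.0211] 0.021985469955719872 0.05809697073341256
[(np.int64(20), np.int64(0)), (np.int64(24), np.int64(0)), (np.int64(28), np.int64(0)), (np.int64(32), np.int64(0)), (np.int64(36), np.int64(0)), (np.int64(40), np.int64(0)), (np.int64(44), np.int64(0)), (np.int64(48), np.int64(0)), (np.int64(52), np.int64(0)), (np.int64(56), np.int64(0)), (np.int64(60), np.int64(0)), (np.int64(64), np.int64(0)), (np.int64(68), np.int64(0)), (np.int64(72), np.int64(0)), (np.int64(76), np.int64(0)), (np.int64(80), np.int64(0)), (np.int64(84), np.int64(0)), (np.int64(88), np.int64(0)), (np.int64(92), np.int64(0)), (np.int64(96), np.int64(0)), (np.int64(100), np.int64(0)), (np.int64(104), np.int64(0)), (np.int64(108), np.int64(0)), (np.int64(112), np.int64(0)), (np.int64(116), np.int64(0)), (np.int64(120), np.int64(0)), (np.int64(124), np.int64(0)), (np.int64(128), np.int64(0)), (np.int64(132), np.int64(0)), (np.int64(136), np.int64(0)), (np.int64(140), np.int64(0)), (np.int64(144), np.int64(0)), (np.int64(148), np.int64(0)), (np.int64(152), np.int64
[... 934 characters left out ...]
.int64(0)), (np.int64(-50), np.int64(0)), (np.int64(-46), np.int64(0)), (np.int64(-42), np.int64(0)), (np.int64(-38), np.int64(0)), (np.int64(-34), np.int64(0)), (np.int64(-30), np.int64(0)), (np.int64(-26), np.int64(0)), (np.int64(-22), np.int64(0)), (np.int64(-18), np.int64(0)), (np.int64(-14), np.int64(9)), (np.int64(-10), np.int64(35)), (np.int64(-6), np.int64(29)), (np.int64(-2), np.int64(22)), (np.int64(2), np.int64(26)), (np.int64(6), np.int64(26)), (np.int64(10), np.int64(29)), (np.int64(14), np.int64(33)), (np.int64(18), np.int64(33)), (np.int64(22), np.int64(30)), (np.int64(26), np.int64(38)), (np.int64(30), np.int64(36)), (np.int64(34), np.int64(36))]
[[413.56936263 168.1020514 ]]
```

```bash
sed -i 's/^k=max.*/m=cv2.morphologyEx(m,2,np.ones((3,3)));ks=[q[:,0] for q in cv2.findContours(m,0,1)[0] if cv2.contourArea(q)>200];print([cv2.boundingRect(q) for q in ks]);k=np.vstack(ks)/; s/^Q=P.*/Q=P[:,:2];print(wcast(c,R,p,[[253,27],[421,33],[410,260],[264,258]],.012).round(3).tolist())/; s/f_scale=.002/f_scale=.001/' bd.py
sed -i 's/print(list(zip(h\[1\].astype(int),h\[0\])))/print(" ".join(f"{a:.0f}:{n}" for a,n in zip(h[1],h[0])))/' bd.py; python3 bd.py
```

```text
[(265, 227, 68, 31), (259, 200, 52, 15), (349, 61, 49, 106), (399, 32, 21, 138), (254, 27, 107, 169)]
[544.4 -36.7 365.3 246.6  80.8]
[[0.451, 0.168, 0.012], [0.699, 0.123, 0.012], [0.644, -0.246, 0.012], [0.396, -0.201, 0.012]]
board [ 0.5466 -0.136   0.0027] 0.021657637026094786 0.059084352918072715
20:0 24:0 28:0 32:0 36:0 40:0 44:19 48:46 52:44 56:44 60:46 64:47 68:43 72:42 76:23 80:0 84:0 88:0 92:0 96:0 100:0 104:0 108:0 112:0 116:0 120:0 124:0 128:0 132:0 136:0 140:0 144:0 148:0 152:0 156:0 160:0 164:0 168:0 172:0 176:0 180:0 184:0 188:0 192:0 196:0 200:12 204:20 208:18 212:35 216:48 220:51 224:49 228:49 232:47 236:20 240:0 244:0 248:0 252:0 256:0
-70:0 -66:0 -62:0 -58:0 -54:0 -50:0 -46:0 -42:0 -38:0 -34:0 -30:0 -26:0 -22:0 -18:0 -14:0 -10:5 -6:31 -2:33 2:35 6:34 10:37 14:34 18:11 22:0 26:0 30:1 34:22
[[392.11027775 169.84846847]]
```

```bash
sed -i 's/^Q=P\[:,:2\];/Q=H;/; s/\[.535,-.118,-.158\]/[.5373,-.1115,-.16]/' bd.py; python3 bd.py | cut -c1-600
python3 - <<'E'
import numpy as np
v=np.load("board.npy");c,s=np.cos(v[2]),np.sin(v[2])
for n,q in dict(place=(.07,.115),handlegrip=(-.06,-.017)).items(): print(n,v[:2]+np.array([[c,-s],[s,c]])@q)
E
```

```text
[(265, 227, 68, 31), (259, 200, 52, 15), (349, 61, 49, 106), (399, 32, 21, 138), (254, 27, 107, 169)]
[544.4 -36.7 365.3 246.6  80.8]
[[0.451, 0.168, 0.012], [0.699, 0.123, 0.012], [0.644, -0.246, 0.012], [0.396, -0.201, 0.012]]
board [ 0.5377 -0.1136 -0.1653] 0.002817837207137096 0.005530141052692283
20:0 24:0 28:0 32:13 36:26 40:49 44:51 48:43 52:39 56:47 60:48 64:37 68:0 72:0 76:0 80:0 84:0 88:0 92:0 96:0 100:0 104:0 108:0 112:0 116:0 120:0 124:0 128:0 132:0 136:0 140:0 144:0 148:0 152:0 156:0 160:0 164:0 168:0 172:0 176:0 180:0 184:0 188:4 192:44 196:47 200:49 204:49 208:48 212:47 216:45 220:49 224:15 228:0 232:0 236:0 240:0 244:0 248:0 252:0 256:0
-70:0 -66:0 -62:0 -58:0 -54:0 -50:0 -46:0 -42:13 -38:31 -34:36 -30:38 -26:32 -22:42 -18:28 -14:0 -10:0 -6:0 -2:1 2:25 6:39 10:40 14:28 18:13 22:0 26:0 30:0 34:0
[[391.74295717 163.01349701]]
place [ 0.62565935 -0.01168584]
handlegrip [ 0.47571496 -0.12050073]
```

>>> move_arm(
  plan=[
    {"delta_pos": [0.052, -0.023, 0.02], "turn": [0, 0, -0.1], "fingers": 0},
    {"delta_pos": [0.104, -0.046, 0.05], "turn": [0, 0, -0.2], "fingers": 0},
    {"delta_pos": [0.156, -0.07, 0.08], "turn": [0, 0, -0.3], "fingers": 0},
    {"delta_pos": [0.208, -0.093, 0.11], "turn": [0, 0, -0.42], "fingers": 0},
    {"delta_pos": [0.26, -0.116, 0.14], "turn": [0, 0, -0.42], "fingers": 0},
    {"delta_pos": [0.312, -0.139, 0.17], "turn": [0, 0, -0.42], "fingers": 0},
    {"delta_pos": [0.312, -0.139, 0.17], "turn": [0, 0, -0.42], "fingers": 0},
    {"delta_pos": [0.312, -0.139, 0.17], "turn": [0, 0, -0.42], "fingers": 0},
  ],
)

```text
clock: 2.7
position: [0.4313, 0.2791, 0.1721]
ee_rot: [0.609, 0.793, -0.0, 0.0]
ft_force: [0.0, 0.4, 0.1]
grip_width: 0.999
grasp_force: 0.0
```

Run:
```python
from h import *
c,R,p,o=wshot("w3");print(o["clock"],p.round(4),R.round(3).tolist(),o["joint_pos"].round(2))
hsv=cv2.cvtColor(c["color"],cv2.COLOR_RGB2HSV);m=cv2.inRange(hsv,(5,70,40),(40,255,255))
e=wproj(c,R,p,[[.43,.28,.046]])[0];print(e)
for k in cv2.findContours(m,0,1)[0]:
    if cv2.contourArea(k)>300: 
        print(cv2.boundingRect(k),rect(wcast(c,R,p,k[:,0],.046)))
        q=k[:,0]
```

```text
2.7 [0.4313 0.2791 0.1721] [[-0.259, 0.966, -0.0], [0.966, 0.259, -0.001], [-0.001, -0.001, -1.0]] [ 0.14  0.25 -0.9   1.81  0.21  1.19 -0.56]
[320.34677202 197.24289652]
(282, 286, 138, 66) [504.3 136.7  90.6 133.3  81.2]
(621, 240, 19, 42) [929.6 295.5  50.7  88.3  50.5]
(0, 209, 90, 143) [ 57.3  46.7 200.7 188.8  89.8]
(291, 138, 61, 104) [428.8 284.5  50.3  93.3  14.3]
(585, 100, 55, 175) [8.388e+02 3.967e+02 1.087e+02 2.342e+02 4.000e-01]
```

View pics/w3.png

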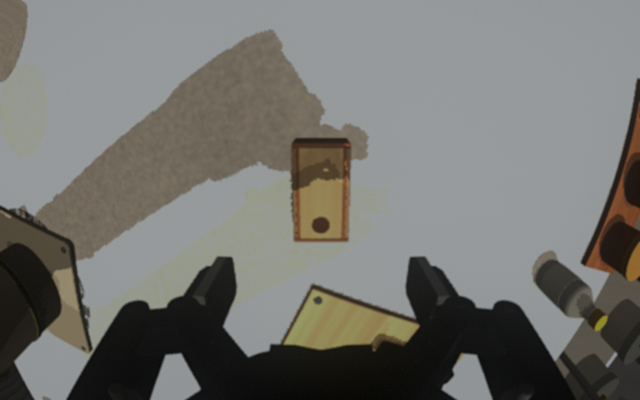

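>>> move_arm(
  plan=[
    {"delta_pos": [0.004, -0.001, 0.05], "turn": [0, 0, 0.005], "fingers": 0},
    {"delta_pos": [0.004, -0.001, 0.1], "turn": [0, 0, 0.005], "fingers": 0},
    {"delta_pos": [0.004, -0.001, 0.14], "turn": [0, 0, 0.005], "fingers": 0},
    {"delta_pos": [0.004, -0.001, 0.154], "turn": [0, 0, 0.005], "fingers": 0},
    {"delta_pos": [0.004, -0.001, 0.154], "turn": [0, 0, 0.005], "fingers": 0.3},
    {"delta_pos": [0.004, -0.001, 0.154], "turn": [0, 0, 0.005], "fingers": 0.6},
    {"delta_pos": [0.004, -0.001, 0.154], "turn": [0, 0, 0.005], "fingers": 0.6},
    {"delta_pos": [0.004, -0.001, 0.154], "turn": [0, 0, 0.005], "fingers": 0.6},
  ],
  force=25,
)

```text
clock: 3.75
position: [0.4303, 0.284, 0.0201]
ee_rot: [0.611, 0.792, 0.001, 0.001]
ft_force: [-0.0, -1.7, 8.4]
grip_width: 0.585
grasp_force: 27.2
```

>>> move_arm(
  plan=[
    {"delta_pos": [0, 0, -0.03], "turn": [0, 0, 0], "fingers": 0.6},
    {"delta_pos": [0, 0, -0.08], "turn": [0, 0, 0], "fingers": 0.6},
    {"delta_pos": [-0.04, 0.014, -0.12], "turn": [0, 0, 0.05], "fingers": 0.6},
    {"delta_pos": [-0.09, 0.031, -0.13], "turn": [0, 0, 0.12], "fingers": 0.6},
    {"delta_pos": [-0.14, 0.048, -0.13], "turn": [0, 0, 0.19], "fingers": 0.6},
    {"delta_pos": [-0.19, 0.066, -0.13], "turn": [0, 0, 0.27], "fingers": 0.6},
    {"delta_pos": [-0.24, 0.083, -0.13], "turn": [0, 0, 0.35], "fingers": 0.6},
    {"delta_pos": [-0.29, 0.1, -0.13], "turn": [0, 0, 0.42], "fingers": 0.6},
    {"delta_pos": [-0.332, 0.115, -0.13], "turn": [0, 0, 0.42], "fingers": 0.6},
    {"delta_pos": [-0.332, 0.115, -0.13], "turn": [0, 0, 0.42], "fingers": 0.6},
    {"delta_pos": [-0.332, 0.115, -0.13], "turn": [0, 0, 0.42], "fingers": 0.6},
  ],
)

```text
clock: 5.12
position: [0.6246, -0.0072, 0.1488]
ee_rot: [0.762, 0.648, 0.0, -0.0]
ft_force: [0.8, 1.2, -1.4]
grip_width: 0.58
grasp_force: 27.0
```

Run:
```python
from h import *
c,R,p,o=wshot("w4");print(o["clock"],p.round(4),R.round(3).tolist(),o["joint_pos"].round(2),o["grasp_force"],o["ft_force"])
```

```text
5.125 [ 0.6246 -0.0072  0.1488] [[0.161, 0.987, 0.0], [0.987, -0.161, 0.001], [0.001, 0.0, -1.0]] [ 0.42  0.47 -0.64  1.55  0.29  1.22 -0.42] 26.979843378067017 [ 0.81930159  1.23481971 -1.42904275]
```

View pics/w4.png

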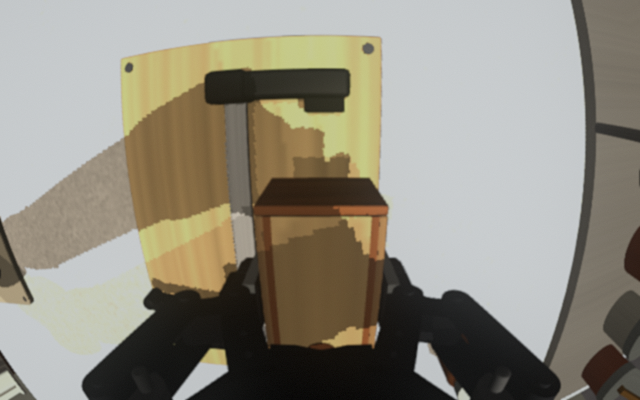

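Run:
```python
from h import *
c=dict(np.load("w4.npz"));R,p=c["R_"],c["p_"];w2=dict(np.load("w2.npz"))
hsv=cv2.cvtColor(c["color"],cv2.COLOR_RGB2HSV)
g=cv2.cvtColor(c["color"],7).astype(int)
# board right edge and top edge via saturation
S=hsv[...,1].astype(int)
E=[]
for v in range(50,170,10):
    d=S[v,365:400];i=np.where(d>60)[0].max()+365.5;E.append((i,v))
E=wcast(c,R,p,E,.012)[:,:2];a=np.polyfit(E[:,1],E[:,0],1);print("right edge yaw",-np.arctan(a[0]),np.std(E[:,0]-np.polyval(a,E[:,1])))
T=[]
for u in range(140,370,15):
    i=np.where(S[30:70,u]>60)[0].min()+29.5;T.append((u,i))
T=wcast(c,R,p,T,.012)[:,:2];b=np.polyfit(T[:,0],T[:,1],1);print("top edge yaw",np.arctan(b[0]),np.std(T[:,1]-np.polyval(b,T[:,0])))
yaw=(-np.arctan(a[0])+np.arctan(b[0]))/2
corner=np.linalg.solve([[1,-a[0]],[-b[0],1]],[a[1],b[1]]);B=np.array([[np.cos(yaw),-np.sin(yaw)],[np.sin(yaw),np.cos(yaw)]])
org=corner-B@[.12,.26];print("org",org.round(4),yaw,corner.round(4))
toB=lambda W:((W[:,:2]-org)@B*1000).round(1).tolist()
print("pad col profile",g[95:120,324].tolist(), "row",g[107,295:352].tolist())
print("far pad edge",toB(wcast(c,R,p,[[304,111.5],[344,111]],.051)))
print("box end top",toB(wcast(c,R,p,[[256,214],[388,214]],.1747)),"tcp",toB(p[None]))
print("w2 near pad",toB(wcast(w2,w2["R_"],w2["p_"],[[372,164],[402,160],[380,72],[405,72]],.051)))
h=cv2.cvtColor(w2["color"],7).astype(int);print(h[150:175,392].tolist(),h[60:82,392].tolist())
np.save("b4.npy",[*org,yaw])
```

```text
right edge yaw -0.15666902780947956 0.00024276223175610627
top edge yaw -0.16015962942881326 0.00026501238460737645
org [ 0.5374 -0.1132] -0.1584143286191464 [0.697  0.1246]
pad col profile [40, 39, 40, 41, 46, 46, 47, 46, 47, 47, 48, 47, 46, 45, 43, 42, 59, 102, 149, 174, 184, 189, 193, 192, 193] row [192, 192, 189, 177, 154, 144, 143, 137, 116, 73, 44, 42, 41, 43, 44, 43, 44, 43, 43, 43, 43, 43, 46, 46, 45, 44, 46, 45, 46, 46, 46, 46, 46, 46, 47, 46, 46, 46, 48, 48, 47, 46, 49, 48, 49, 49, 48, 46, 66, 126, 178, 191, 189, 186, 186, 185, 183]
far pad edge [[56.4, 193.5], [85.6, 193.8]]
box end top [[44.7, 158.6], [93.4, 158.4]] tcp [[69.4, 118.4]]
w2 near pad [[42.4, 59.3], [85.5, 65.9], [50.6, 187.6], [85.7, 189.9]]
[153, 154, 154, 154, 151, 136, 117, 102, 81, 50, 34, 33, 37, 40, 39, 39, 38, 36, 38, 38, 42, 46, 47, 46, 46] [38, 35, 38, 41, 40, 40, 39, 40, 38, 33, 36, 71, 121, 143, 151, 152, 154, 153, 153, 153, 153, 154]
```

>>> move_arm(
  plan=[
    {"delta_pos": [0.006, 0.0015, 0.04], "turn": [0, 0, -0.004], "fingers": 0.6},
    {"delta_pos": [0.006, 0.0015, 0.08], "turn": [0, 0, -0.004], "fingers": 0.6},
    {"delta_pos": [0.006, 0.0015, 0.1], "turn": [0, 0, -0.004], "fingers": 0.6},
    {"delta_pos": [0.006, 0.0015, 0.11], "turn": [0, 0, -0.004], "fingers": 0.6},
    {"delta_pos": [0.006, 0.0015, 0.115], "turn": [0, 0, -0.004], "fingers": 0.6},
    {"delta_pos": [0.006, 0.0015, 0.115], "turn": [0, 0, -0.004], "fingers": 0.6},
  ],
)

```text
clock: 5.92
position: [0.6278, -0.0022, 0.0341]
ee_rot: [0.761, 0.649, 0.0, 0.0]
ft_force: [0.4, 0.2, -1.4]
grip_width: 0.579
grasp_force: 26.9
```

>>> move_arm(
  plan=[
    {"delta_pos": [0, 0, 0.001], "turn": [0, 0, 0], "fingers": 0.6},
    {"delta_pos": [0, 0, 0.002], "turn": [0, 0, 0], "fingers": 0.6},
    {"delta_pos": [0, 0, 0.002], "turn": [0, 0, 0], "fingers": 0.6},
  ],
)

```text
clock: 6.3
position: [0.6278, -0.0024, 0.0322]
ee_rot: [0.761, 0.649, 0.0, 0.0]
ft_force: [-2.6, 0.1, 6.2]
grip_width: 0.581
grasp_force: 27.8
```

Touching (6 N). Release and rise.

>>> move_arm(
  plan=[
    {"delta_pos": [0, 0, 0], "turn": [0, 0, 0], "fingers": 0.3},
    {"delta_pos": [0, 0, 0], "turn": [0, 0, 0], "fingers": 0.25},
    {"delta_pos": [0, 0, 0], "turn": [0, 0, 0], "fingers": 0.25},
    {"delta_pos": [0, 0, -0.03], "turn": [0, 0, 0], "fingers": 0.25},
    {"delta_pos": [0, 0, -0.08], "turn": [0, 0, 0], "fingers": 0.25},
    {"delta_pos": [-0.04, -0.02, -0.13], "turn": [0, 0, 0], "fingers": 0.25},
    {"delta_pos": [-0.08, -0.04, -0.16], "turn": [0, 0, 0], "fingers": 0.25},
    {"delta_pos": [-0.08, -0.04, -0.16], "turn": [0, 0, 0], "fingers": 0.25},
    {"delta_pos": [-0.08, -0.04, -0.16], "turn": [0, 0, 0], "fingers": 0.25},
  ],
)

```text
clock: 7.42
position: [0.5751, -0.0747, 0.1911]
ee_rot: [0.761, 0.649, 0.0, 0.0]
ft_force: [0.2, -0.1, 0.2]
grip_width: 0.75
grasp_force: 0.0
```

Run:
```python
from h import *
c,R,p,o=wshot("w5");print(o["clock"],p.round(4),R.round(3).tolist(),o["joint_pos"].round(2),o["grip_width"])
```

```text
7.425 [ 0.5751 -0.0747  0.1911] [[0.157, 0.988, 0.0], [0.988, -0.157, 0.0], [0.0, 0.0, -1.0]] [ 0.59  0.34 -0.65  1.62  0.21  1.25 -0.26] 0.7504789886206417
```

View pics/w5.png

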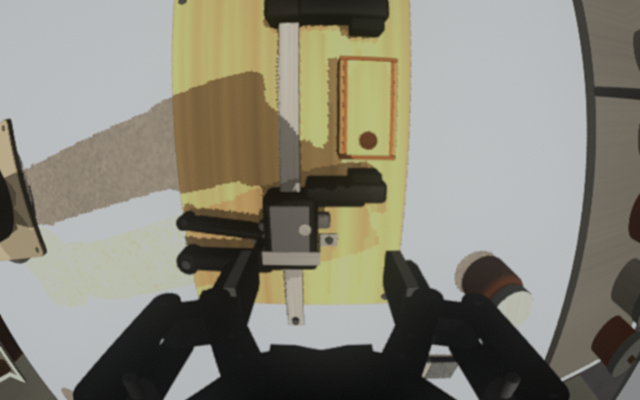

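Run:
```python
from h import *
c=dict(np.load("w5.npz"));R,p=c["R_"],c["p_"];x0,y0,yaw=np.load("b4.npy")
B=np.array([[np.cos(yaw),-np.sin(yaw)],[np.sin(yaw),np.cos(yaw)]]);toB=lambda W:((W[:,:2]-[x0,y0])@B*1000).round(1).tolist()
P=lambda uv,z:toB(wcast(c,R,p,uv,z))
print("box corners",P([[341.5,58],[397.5,59.5],[395.5,159],[338,157]],.058))
print("far pad",P([[348,35],[384,34]],.051),"near pad",P([[347,169],[384,172]],.051))
print("right edge",P([[411,60],[407,180],[402,270]],.012))
print("bar edges x",P([[279,100],[299,100],[282,170],[301,170]],.040), "housing",P([[264,192],[318,192],[320,266],[261,266]],.056))
g=cv2.cvtColor(c["color"],7).astype(int)
for u in(205,215,225):
    print(u,[(v,int(g[v,u])) for v in range(204,284,2)])
print("handle/trig rows",P([[215,v] for v in(212,232,248,270)],.05))
```

```text
box corners [[47.5, 164.7], [95.5, 165.7], [96.0, 78.1], [45.0, 79.1]]
far pad [[53.6, 187.0], [85.2, 189.6]] near pad [[53.6, 67.1], [87.6, 64.7]]
right edge [[121.0, 173.8], [121.4, 48.2], [126.1, -60.5]]
bar edges x [[-7.6, 129.2], [10.5, 128.8], [-6.2, 64.0], [11.7, 63.9]] housing [[-21.3, 47.2], [27.6, 47.1], [29.4, -28.3], [-29.4, -29.2]]
205 [(204, 167), (206, 165), (208, 119), (210, 77), (212, 78), (214, 74), (216, 39), (218, 29), (220, 26), (222, 32), (224, 30), (226, 32), (228, 33), (230, 33), (232, 56), (234, 138), (236, 143), (238, 91), (240, 74), (242, 77), (244, 77), (246, 59), (248, 28), (250, 26), (252, 29), (254, 28), (256, 29), (258, 31), (260, 32), (262, 32), (264, 31), (266, 31), (268, 28), (270, 88), (272, 152), (274, 156), (276, 154), (278, 153), (280, 155), (282, 153)]
215 [(204, 159), (206, 152), (208, 126), (210, 79), (212, 77), (214, 77), (216, 63), (218, 27), (220, 25), (222, 28), (224, 29), (226, 30), (228, 31), (230, 33), (232, 29), (234, 84), (236, 144), (238, 104), (240, 76), (242, 77), (244, 76), (246, 66), (248, 27), (250, 25), (252, 24), (254, 25), (256, 26), (258, 30), (260, 29), (262, 31), (264, 31), (266, 29), (268, 27), (270, 63), (272, 142), (274, 153), (276, 152), (278, 147), (280, 131), (282, 85)]
225 [(204, 153), (206, 151), (208, 153), (210, 132), (212, 77), (214, 78), (216, 77), (218, 47), (220, 23), (222, 23), (224, 25), (226, 27), (228, 29), (230, 33), (232, 31), (234, 40), (236, 115), (238, 111), (240, 74), (242, 73), (244, 73), (246, 69), (248, 31), (250, 23), (252, 24), (254, 23), (256, 24), (258, 26), (260, 30), (262, 31), (264, 29), (266, 22), (268, 24), (270, 24), (272, 23), (274, 25), (276, 23), (278, 25), (280, 25), (282, 32)]
handle/trig rows [[-72.8, 25.5], [-75.4, 4.4], [-77.8, -13.5], [-81.7, -39.7]]
```

>>> move_arm(
  plan=[
    {"delta_pos": [-0.01, -0.02, -0.01], "turn": [0, 0, 0.18], "fingers": 0},
    {"delta_pos": [-0.02, -0.04, -0.01], "turn": [0, 0, 0.36], "fingers": 0},
    {"delta_pos": [-0.04, -0.06, 0], "turn": [0, 0, 0.54], "fingers": 0},
    {"delta_pos": [-0.057, -0.09, 0], "turn": [0, 0, 0.72], "fingers": 0},
    {"delta_pos": [-0.057, -0.09, 0.02], "turn": [0, 0, 0.9], "fingers": 0},
    {"delta_pos": [-0.057, -0.09, 0.04], "turn": [0, 0, 1.08], "fingers": 0},
    {"delta_pos": [-0.057, -0.09, 0.06], "turn": [0, 0, 1.26], "fingers": 0},
    {"delta_pos": [-0.057, -0.09, 0.06], "turn": [0, 0, 1.44], "fingers": 0},
    {"delta_pos": [-0.057, -0.09, 0.06], "turn": [0, 0, 1.571], "fingers": 0},
    {"delta_pos": [-0.057, -0.09, 0.06], "turn": [0, 0, 1.571], "fingers": 0},
    {"delta_pos": [-0.057, -0.09, 0.06], "turn": [0, 0, 1.571], "fingers": 0},
  ],
)

```text
clock: 8.85
position: [0.4774, -0.1164, 0.1308]
ee_rot: [0.997, -0.077, -0.0, -0.0]
ft_force: [-0.6, -0.2, -0.0]
grip_width: 1.002
grasp_force: 0.0
```

Run:
```python
from h import *
c,R,p,o=wshot("w6");print(o["clock"],p.round(4),R.round(3).tolist(),o["joint_pos"].round(2),o["grip_width"],o["ft_force"])
```

```text
8.85 [ 0.4774 -0.1164  0.1308] [[0.988, -0.153, -0.001], [-0.153, -0.988, 0.0], [-0.001, -0.0, -1.0]] [ 0.6   0.17 -0.49  1.92  0.09  1.07 -1.65] 1.0022982459073853 [-0.58755665 -0.15843345 -0.03202466]
```

View pics/w6.png

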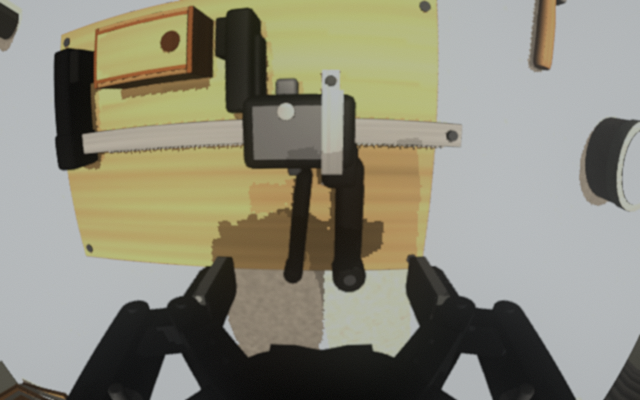

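Run:
```python
from h import *
c=dict(np.load("w6.npz"));R,p=c["R_"],c["p_"];g=cv2.cvtColor(c["color"],7).astype(int)
tool=lambda uv,z:((wcast(c,R,p,uv,z)-p)@R*1000).round(1)[:,:2].tolist()
for v in(220,240,260):
    d=g[v,260:400]<50;i=np.where(np.diff(d.astype(int)))[0]+260.5;print(v,i.tolist(),tool([[u,v] for u in i],.05))
print("handle end",tool([[349,290]],.05),"trigger end",tool([[293,281]],.049),"housing",tool([[250,168],[355,168]],.056))
```

```text
220 [291.5, 307.5, 334.5, 362.5] [[-4.9, -22.4], [-4.8, -10.6], [-4.8, 9.3], [-4.9, 30.1]]
240 [289.5, 305.5, 334.5, 361.5] [[-21.1, -24.5], [-21.0, -12.3], [-21.0, 9.6], [-21.2, 30.1]]
260 [286.5, 303.5, 332.5, 360.5] [[-38.4, -27.5], [-38.2, -14.2], [-38.2, 8.3], [-38.5, 30.2]]
handle end [[-66.6, 22.3]] trigger end [[-58.4, -23.3]] housing [[35.6, -49.7], [35.3, 22.6]]
```

>>> move_arm(
  plan=[
    {"delta_pos": [0, 0.004, 0.04], "turn": [0, 0, 0.005], "fingers": 0},
    {"delta_pos": [0, 0.004, 0.08], "turn": [0, 0, 0.005], "fingers": 0},
    {"delta_pos": [0, 0.004, 0.1], "turn": [0, 0, 0.005], "fingers": 0},
    {"delta_pos": [0, 0.004, 0.101], "turn": [0, 0, 0.005], "fingers": 0.15},
    {"delta_pos": [0, 0.004, 0.101], "turn": [0, 0, 0.005], "fingers": 0.25},
    {"delta_pos": [0, 0.004, 0.101], "turn": [0, 0, 0.005], "fingers": 0.3},
    {"delta_pos": [0, 0.004, 0.101], "turn": [0, 0, 0.005], "fingers": 0.3},
  ],
  force=20,
)

```text
clock: 9.78
position: [0.4772, -0.1213, 0.0311]
ee_rot: [0.997, -0.081, 0.001, 0.0]
ft_force: [0.1, 0.3, -0.1]
grip_width: 0.7
grasp_force: 0.0
```

>>> move_arm(
  plan=[
    {"delta_pos": [0, 0.002, 0], "turn": [0, 0, 0], "fingers": 0.35},
    {"delta_pos": [0, 0.004, 0], "turn": [0, 0, 0], "fingers": 0.4},
    {"delta_pos": [0, 0.004, 0], "turn": [0, 0, 0], "fingers": 0.4},
  ],
)

```text
clock: 10.15
position: [0.4768, -0.1244, 0.0308]
ee_rot: [0.997, -0.081, 0.001, -0.0]
ft_force: [1.7, 5.5, 3.9]
grip_width: 0.603
grasp_force: 2.6
```

>>> move_arm(
  plan=[
    {"delta_pos": [0, 0.002, 0], "turn": [0, 0, 0], "fingers": 0.45},
    {"delta_pos": [0, 0.004, 0], "turn": [0, 0, 0], "fingers": 0.5},
    {"delta_pos": [0, 0.004, 0], "turn": [0, 0, 0], "fingers": 0.5},
  ],
)

```text
clock: 10.52
position: [0.477, -0.1274, 0.031]
ee_rot: [0.997, -0.081, 0.001, -0.001]
ft_force: [3.6, 8.2, 4.0]
grip_width: 0.5
grasp_force: 4.4
```

>>> move_arm(
  plan=[
    {"delta_pos": [0, 0, 0], "turn": [0, 0, 0], "fingers": 0.55},
    {"delta_pos": [0, 0, 0], "turn": [0, 0, 0], "fingers": 0.6},
    {"delta_pos": [0, 0, 0], "turn": [0, 0, 0], "fingers": 0.65},
    {"delta_pos": [0, 0, 0], "turn": [0, 0, 0], "fingers": 0.65},
  ],
)

```text
clock: 11.02
position: [0.4768, -0.1296, 0.0316]
ee_rot: [0.997, -0.081, 0.001, 0.001]
ft_force: [0.6, 1.4, 9.9]
grip_width: 0.419
grasp_force: 20.8
```

>>> move_arm(
  plan=[
    {"delta_pos": [0, -0.005, 0], "turn": [0, 0, 0], "fingers": 0.45},
    {"delta_pos": [0, -0.01, 0], "turn": [0, 0, 0], "fingers": 0.27},
    {"delta_pos": [0, -0.01, 0], "turn": [0, 0, 0], "fingers": 0.27},
    {"delta_pos": [0, -0.01, 0], "turn": [0, 0, 0], "fingers": 0.27},
    {"delta_pos": [0, -0.007, 0], "turn": [0, 0, 0], "fingers": 0.38},
    {"delta_pos": [0, -0.003, 0], "turn": [0, 0, 0], "fingers": 0.5},
    {"delta_pos": [0, 0, 0], "turn": [0, 0, 0], "fingers": 0.6},
    {"delta_pos": [0, 0.001, 0], "turn": [0, 0, 0], "fingers": 0.65},
    {"delta_pos": [0, 0.001, 0], "turn": [0, 0, 0], "fingers": 0.65},
    {"delta_pos": [0, 0.001, 0], "turn": [0, 0, 0], "fingers": 0.65},
  ],
  force=20,
)

```text
clock: 12.28
position: [0.4766, -0.1296, 0.0316]
ee_rot: [0.997, -0.081, 0.001, -0.0]
ft_force: [-1.5, 4.5, 11.1]
grip_width: 0.416
grasp_force: 21.1
```

```bash
cat > gap.py <<'E'
import sys
from h import *
c,R,p,o=wshot(sys.argv[1]);x0,y0,yaw=np.load("b4.npy")
B=np.array([[np.cos(yaw),-np.sin(yaw)],[np.sin(yaw),np.cos(yaw)]])
V=cv2.cvtColor(c["color"],7).astype(int)
yy=np.arange(50,230,1.)
for bx in(50,63,70,77,90):
    X=np.array([[*( [x0,y0]+B@[bx/1000,y/1000]),.054] for y in yy]);uv=wproj(c,R,p,X);i=uv.round().astype(int)
    ok=(i[:,0]>=0)&(i[:,0]<640)&(i[:,1]>=0)&(i[:,1]<400)
    val=np.where(ok,V[i[:,1].clip(0,399),i[:,0].clip(0,639)],-1);d=np.where(val<0,2,val<60).astype(int);e=np.where(np.diff(d))[0]
    print(bx,[(int(yy[k+1]),"odX"[d[k+1]]) for k in e])
print(o["clock"],o["ft_force"].round(1),o["grip_width"],o["grasp_force"],p.round(4))
E
python3 gap.py w7
```

```text
50 [(81, 'o'), (152, 'X')]
63 [(81, 'o'), (152, 'X')]
70 [(51, 'd'), (82, 'o'), (152, 'X')]
77 [(75, 'd'), (81, 'o'), (153, 'X')]
90 [(114, 'o'), (155, 'X')]
12.275 [-1.5  4.5 11.1] 0.4162044454473997 21.110901469364762 [ 0.4766 -0.1296  0.0316]
```

View pics/w7.png

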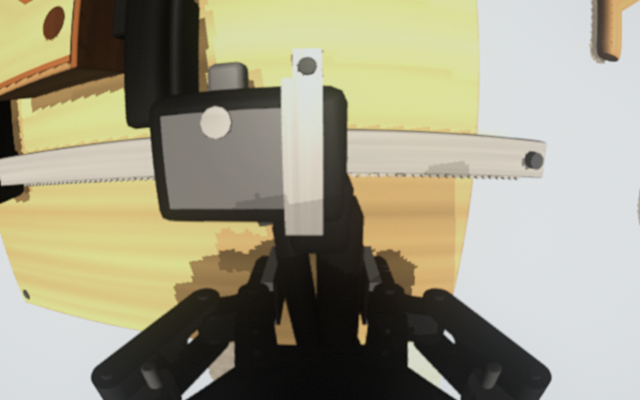

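```bash
cat > tail.py <<'E'
import sys
from h import *
x0,y0,yaw=np.load("b4.npy");B=np.array([[np.cos(yaw),-np.sin(yaw)],[np.sin(yaw),np.cos(yaw)]])
for n in sys.argv[1:]:
    if n.startswith("+"): n=n[1:];wshot(n)
    c=dict(np.load(n+".npz"));S=cv2.cvtColor(c["color"],cv2.COLOR_RGB2HSV)[...,1].astype(int);V=cv2.cvtColor(c["color"],7).astype(int)
    T=c["tool_from_camera"];r=[]
    yy=np.arange(-200,-60,.5)
    for bx in(-2,1.5,5):
        X=np.array([[*([x0,y0]+B@[bx/1000,y/1000]),.04] for y in yy]);i=wproj(c,c["R_"],c["p_"],X).round().astype(int)
        s=[int(V[b,a]) if 0<=a<640 and 0<=b<400 else -1 for a,b in i]
        d=np.array([s[k] for k in range(len(s))]);k=np.where(abs(d[4:]-d[:-4])>18)[0];r.append([float(yy[j+2]) for j in k[[0,-1]]] if len(k) else None)
        dark=np.where((d>=0)&(d<70))[0];r.append(float(yy[dark].mean()) if len(dark) else None)
    print(n,r)
E
python3 tail.py w6 w7
```

```text
w6 [[-117.0, -105.0], -108.75, [-117.5, -104.0], -107.5, [-114.0, -108.0], None]
w7 [[-134.5, -87.0], -124.75, [-135.0, -119.5], -123.25, [-134.5, -122.5], None]
```

>>> move_arm(
  plan=[
    {"delta_pos": [0, -0.005, 0], "turn": [0, 0, 0], "fingers": 0.45},
    {"delta_pos": [0, -0.01, 0], "turn": [0, 0, 0], "fingers": 0.27},
    {"delta_pos": [0, -0.01, 0], "turn": [0, 0, 0], "fingers": 0.27},
    {"delta_pos": [0, -0.01, 0], "turn": [0, 0, 0], "fingers": 0.27},
    {"delta_pos": [0, -0.007, 0], "turn": [0, 0, 0], "fingers": 0.38},
    {"delta_pos": [0, -0.003, 0], "turn": [0, 0, 0], "fingers": 0.5},
    {"delta_pos": [0, 0, 0], "turn": [0, 0, 0], "fingers": 0.6},
    {"delta_pos": [0, 0, 0], "turn": [0, 0, 0], "fingers": 0.65},
    {"delta_pos": [0, 0, 0], "turn": [0, 0, 0], "fingers": 0.65},
    {"delta_pos": [0, 0, 0], "turn": [0, 0, 0], "fingers": 0.65},
  ],
  force=20,
)

```text
clock: 13.58
position: [0.4767, -0.1297, 0.0315]
ee_rot: [0.997, -0.081, 0.001, -0.0]
ft_force: [0.5, 4.4, 10.2]
grip_width: 0.416
grasp_force: 22.5
```

```bash
python3 tail.py +w8
python3 - <<'E'
from h import *
from workcell import camera
c=camera("side");np.savez("side8.npz",**c);cv2.imwrite("pics/side8.png",c["color"][:,:,::-1])
E
```

```text
w8 [[-142.5, -87.5], -132.25, [-142.5, -127.0], -131.5, [-142.5, -129.0], None]
```

>>> move_arm(
  plan=[
    {"delta_pos": [0, -0.005, 0], "turn": [0, 0, 0], "fingers": 0.45},
    {"delta_pos": [0, -0.011, 0], "turn": [0, 0, 0], "fingers": 0.27},
    {"delta_pos": [0, -0.011, 0], "turn": [0, 0, 0], "fingers": 0.27},
    {"delta_pos": [0, -0.011, 0], "turn": [0, 0, 0], "fingers": 0.27},
    {"delta_pos": [0, -0.008, 0], "turn": [0, 0, 0], "fingers": 0.38},
    {"delta_pos": [0, -0.004, 0], "turn": [0, 0, 0], "fingers": 0.5},
    {"delta_pos": [0, -0.001, 0], "turn": [0, 0, 0], "fingers": 0.6},
    {"delta_pos": [0, -0.001, 0], "turn": [0, 0, 0], "fingers": 0.65},
    {"delta_pos": [0, -0.001, 0], "turn": [0, 0, 0], "fingers": 0.65},
    {"delta_pos": [0, -0.001, 0], "turn": [0, 0, 0], "fingers": 0.65},
  ],
  force=20,
)

```text
clock: 14.92
position: [0.4767, -0.1296, 0.0316]
ee_rot: [0.997, -0.082, 0.001, 0.0]
ft_force: [-1.1, 0.3, 11.6]
grip_width: 0.415
grasp_force: 22.6
```

```bash
python3 tail.py +w9
```

```text
w9 [[-150.5, -78.0], -139.75, [-150.5, -134.0], -138.5, [-150.0, -138.5], None]
```

>>> move_arm(
  plan=[
    {"delta_pos": [0, -0.005, 0], "turn": [0, 0, 0], "fingers": 0.45},
    {"delta_pos": [0, -0.01, 0], "turn": [0, 0, 0], "fingers": 0.27},
    {"delta_pos": [0, -0.01, 0], "turn": [0, 0, 0], "fingers": 0.27},
    {"delta_pos": [0, -0.01, 0], "turn": [0, 0, 0], "fingers": 0.27},
    {"delta_pos": [0, -0.008, 0], "turn": [0, 0, 0], "fingers": 0.38},
    {"delta_pos": [0, -0.005, 0], "turn": [0, 0, 0], "fingers": 0.45},
    {"delta_pos": [0, -0.004, 0], "turn": [0, 0, 0], "fingers": 0.5},
    {"delta_pos": [0, -0.004, 0], "turn": [0, 0, 0], "fingers": 0.5},
  ],
  force=20,
)

```text
clock: 15.98
position: [0.4766, -0.126, 0.0311]
ee_rot: [0.997, -0.082, 0.001, 0.001]
ft_force: [-2.2, -2.0, 9.0]
grip_width: 0.499
grasp_force: 9.5
```

>>> move_arm(
  plan=[
    {"delta_pos": [0, 0.001, 0], "turn": [0, 0, 0], "fingers": 0.54},
    {"delta_pos": [0, 0.002, 0], "turn": [0, 0, 0], "fingers": 0.65},
    {"delta_pos": [0, 0.003, 0], "turn": [0, 0, 0], "fingers": 0.65},
    {"delta_pos": [0, 0.003, 0], "turn": [0, 0, 0], "fingers": 0.65},
  ],
)

```text
clock: 16.48
position: [0.4765, -0.1295, 0.0316]
ee_rot: [0.997, -0.082, 0.001, 0.001]
ft_force: [-3.1, -2.8, 13.8]
grip_width: 0.415
grasp_force: 19.2
```

```bash
python3 tail.py +w10; python3 gap.py w10b
```

```text
w10 [[-158.0, -77.5], -147.75, [-158.0, -142.0], -146.5, [-153.0, -144.5], None]
50 [(68, 'o'), (151, 'X')]
63 [(68, 'o'), (151, 'X')]
70 [(51, 'd'), (68, 'o'), (152, 'X')]
77 [(75, 'o'), (152, 'X')]
90 [(113, 'o'), (154, 'X')]
16.525 [-2.6 -3.5 14.2] 0.4209971235929339 19.168272502720356 [ 0.4765 -0.1295  0.0317]
```

>>> move_arm(
  plan=[
    {"delta_pos": [0, -0.005, 0], "turn": [0, 0, 0], "fingers": 0.45},
    {"delta_pos": [0, -0.009, 0], "turn": [0, 0, 0], "fingers": 0.27},
    {"delta_pos": [0, -0.009, 0], "turn": [0, 0, 0], "fingers": 0.27},
    {"delta_pos": [0, -0.009, 0], "turn": [0, 0, 0], "fingers": 0.27},
    {"delta_pos": [0, -0.007, 0], "turn": [0, 0, 0], "fingers": 0.38},
    {"delta_pos": [0, -0.005, 0], "turn": [0, 0, 0], "fingers": 0.43},
    {"delta_pos": [0, -0.004, 0], "turn": [0, 0, 0], "fingers": 0.47},
    {"delta_pos": [0, -0.004, 0], "turn": [0, 0, 0], "fingers": 0.47},
  ],
  force=20,
)

```text
clock: 17.58
position: [0.4766, -0.1247, 0.031]
ee_rot: [0.997, -0.082, 0.0, 0.0]
ft_force: [-2.6, -1.1, 8.4]
grip_width: 0.531
grasp_force: 7.5
```

>>> move_arm(
  plan=[
    {"delta_pos": [0, 0.001, 0], "turn": [0, 0, 0], "fingers": 0.51},
    {"delta_pos": [0, 0.002, 0], "turn": [0, 0, 0], "fingers": 0.55},
    {"delta_pos": [0, 0.003, 0], "turn": [0, 0, 0], "fingers": 0.65},
    {"delta_pos": [0, 0.003, 0], "turn": [0, 0, 0], "fingers": 0.65},
    {"delta_pos": [0, 0.003, 0], "turn": [0, 0, 0], "fingers": 0.65},
  ],
)

```text
clock: 18.2
position: [0.4767, -0.1264, 0.0314]
ee_rot: [0.997, -0.081, 0.001, -0.0]
ft_force: [-2.3, 3.7, 12.4]
grip_width: 0.491
grasp_force: 18.9
```

```bash
python3 tail.py +w11; python3 gap.py w11b
```

```text
w11 [[-161.0, -144.5], -151.0, [-161.0, -143.5], -149.25, [-157.0, -147.0], None]
50 [(66, 'o'), (154, 'X')]
63 [(66, 'o'), (154, 'X')]
70 [(56, 'd'), (66, 'o'), (155, 'X')]
77 [(80, 'o'), (156, 'X')]
90 [(118, 'o'), (158, 'X')]
18.25 [-2.1  4.3 13.1] 0.4879879826129776 18.950997591018677 [ 0.4767 -0.1264  0.0314]
```

>>> move_arm(
  plan=[
    {"delta_pos": [0, -0.001, 0], "turn": [0, 0, 0], "fingers": 0.65},
    {"delta_pos": [0, -0.001, 0], "turn": [0, 0, 0], "fingers": 0.65},
    {"delta_pos": [0, -0.001, 0], "turn": [0, 0, 0], "fingers": 0.65},
    {"delta_pos": [0, -0.001, 0], "turn": [0, 0, 0], "fingers": 0.65},
  ],
)

```text
clock: 18.8
position: [0.4767, -0.1264, 0.0314]
ee_rot: [0.997, -0.082, 0.001, 0.0]
ft_force: [-3.6, -0.6, 12.3]
grip_width: 0.492
grasp_force: 20.4
```

```bash
python3 - <<'E'
from h import *
from workcell import camera,get_obs
x0,y0,yaw=np.load("b4.npy");B=np.array([[np.cos(yaw),-np.sin(yaw)],[np.sin(yaw),np.cos(yaw)]])
for n in("side","scene"):
    c=camera(n);W=cloud(c);L=(W[...,:2]-[x0,y0])@B*1000;z=W[...,2]
    V=cv2.cvtColor(c["color"],7);S=cv2.cvtColor(c["color"],cv2.COLOR_RGB2HSV)[...,1]
    near=(L[...,0]>30)&(L[...,0]<115)&(L[...,1]>40)&(L[...,1]<200)&(z>.048)&(z<.07)
    m=near&(V>60)&(S>60);print(n,m.sum(),"box",rect(np.c_[L[m]]/1000),"z",np.median(z[m]).round(4))
    b=near&(V<45);print(" black y span",np.percentile(L[b][:,1],[1,20,50,80,99]).round(0))
o=get_obs();print(o["clock"],o["ft_force"].round(1),o["grip_width"],o["grasp_force"])
E
python3 tail.py +w12
```

```text
side 344 box [6.960e+01 9.640e+01 5.090e+01 1.127e+02 1.000e-01] z 0.0583
 black y span [ 42.  55. 160. 179. 186.]
scene 281 box [ 69.9 122.4  55.9 124.2   4.7] z 0.0575
 black y span [ 40.  48. 118. 170. 178.]
18.9 [-3.3  0.9 12.4] 0.49494227949409203 20.393237471580505
w12 [[-161.0, -144.5], -151.0, [-161.5, -144.0], -149.25, [-155.5, -148.0], None]
```

```bash
python3 -c "
from workcell import *
print(hand_in())"
```

```text
the job is handed in; nothing more can be done
None
```

The box stands upright and square between the clamp's pads, centred to within about 1 mm. After six trigger strokes the trigger stalled short of home, and I handed in at about 19 s with the hand still squeezing at about 20 N. From that grip I estimate 20–25 N between the pads, which was not measured directly.

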